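# Hook a dropped bottle cap out from under the reagent rack

### The arm

A 6-joint arm with a two-finger parallel gripper is mounted at the origin on the work surface. World frame = base frame: x ahead of the robot, y to its left, z up, the work surface at z = 0. Lengths are in m, angles in degrees, forces in N, time in s.
With the tool pointing down it reaches from about 0.35 to 0.875 m from the base axis. Payload 4.2 kg.
Tool frame: the origin (TCP) lies midway between the tips of the shut fingers; the grasp point (between the pads) lies 19 mm behind it; z points along the fingers, y is the direction in which the jaws open and shut (so a half turn about z gives the same grasp; the last joint's range is limited). The gripper opens to 87 mm and grips with 3 to 60 N. Pads are 19 mm wide; open, the fingers measure 117 mm over their backs; the gripper's body (75 mm by 190 mm) begins 51 mm behind the grasp point.
Start: joints at [87.582, 22.042, 0.453, 0, -68.411, -14.817], TCP at [0.185, 0.597, 0.223] pointing down, gripper open.
Joint ranges: [-179.83, 179.83], [-69.29, 118.12], [-61.27, 80.66], [-181.25, 117.63], [-171.15, -9.14], [-177.46, 177.46]. Speed limits (degrees/s): [159.86, 159.86, 180, 180, 180, 180].

### API

Orientations are given as a 3x3 rotation matrix whose columns are the frame's x, y, z axes.
In Python, from station import r gives the robot as it stands.
- The arm moves only by the tool play_rows, never from a script. Its argument "commands" is a list that holds one entry, the list of rows, each a list of 7 numbers: the shift along the world's x, y, z in m, then the turn, a rotation vector about the world's x, y, z in rad, then the closure, from 0 (fully open) to 1 (shut). A call has 1 to 5 rows; each row is the pose to reach, as a shift and turn from the pose commanded when the call began; what a row does not reach only later rows make up. A row lasts 1/10 s, in which the tool goes at most 50 mm and 8.59 degrees, less where a joint would pass 70% of its speed; a pose out of reach is approached as far as the arm can. A call with a gripper value outside its range is refused whole. The fingers move at their own pace and stop on an object; the grip force is fixed at half the most. Time passes only in rows, so rows that repeat a pose let the fingers close. It gives the time, the measured TCP pose, the force and the opening at its end, in the units of the state.
- r.sense(): the state, without advancing time (a new reading comes with each control period).
- r.capture(name): name is "scene" or "top" or "wrist"; returns a dict with "image" (420x560x3 uint8, red, green, blue), "range_z" (420x560 float32, m along the optical axis (not along the pixel's ray), 0 where there is no reading), "intrinsics" (3x3 intrinsics, pixels), "k1" (the pictures are not rectified: a ray, as slopes to the right and down, at radius r is drawn at 1 + k1 r^2 times it, then the intrinsics apply), "extrinsics" (4x4, takes a point from camera to world coordinates); the wrist camera has in their place "mount" (4x4, takes a point from camera to tool coordinates, whose origin is the TCP and whose axes are the flange's). Camera axes: x right, y up, looking along -z (the intrinsics and any distortion apply to the point x, -y, -z); pixel columns grow to the right and rows downward; lengths in m; the calibration is good to about 2 mm. A picture is of the moment at which its call begins: read the wrist's pose just before it.
- r.finish_job(): hands the job in, once; it reports no verdict.
The state is a dict: "time_s": time; "joints": joint angles; "joint_velocities": joint speeds; "effort": joint torques, N m; "tcp_pos": TCP position; "ee_rot": TCP orientation; "wrist_force": force on the tool from outside, world axes, zero at the start; "moment": the same for the moment, N m; "gripper_width": opening from 0.0 (shut) to 1.0 (fully open).
Only numpy, scipy, OpenCV 4.12 (cv2) and the standard library are available. Lean on these libraries where they do the work, as an engineer would, in place of code of your own. Each camera call takes 0.05 s, during which the arm holds its last target. There are 200 camera calls.

### The job

A black screw cap from a culture bottle has been dropped and has gone under the low wire shelf of the reagent rack. Fish it out from under the shelf to the open bench with the hooked scraper, without knocking the rack or its lamp bar and without disturbing the rubber bung that stands there or anything else standing about. Then lay the scraper flat on the bench in front of the rack, wholly clear of it, and set the cap down in the steel discard tray.

Things in the scene. Friction and masses are not known exactly. Their poses are not given: they have to be found in the camera images.
- rack: Fixed reagent rack of aluminium posts and steel wire. Origin on the bench under its centre; x points level from its open front to its back, y along its length. Its low wire shelf is 180 mm deep (x +-90 mm) and 420 mm long (y +-210 mm). 16 mm square posts, 262 mm tall, at x +-82, y +-202 mm. A low bar 10 to 40 mm above the bench closes the back; the front is open.
- rack_front (a point): Middle of the wire shelf's front edge, under the wire, 58 mm above the bench: the free height below the shelf. Axes as the rack's: it lies at x -90 mm. The wires, 4 mm thick and 30 mm apart, let one see through from above; their top is at 70 mm. A narrow upper shelf runs along the back only (x +17 to +93 mm), 262 mm up, its stock reaching to 335 mm.
- lamp_bar (a point): Centre of the rack's lamp bar, 238 mm above the bench: 30 mm deep, 22 mm tall (plus a thin diffuser), 440 mm long along the rack's y, fixed in front of the shelf at x -170 to -140 mm of the rack, lowest point 224 mm up. An arm at each end holds it from the posts. It overhangs the place one reaches in from, so the hand must lean back from the rack to get in beneath it.
- scraper_grip (a point): Hooked scraper, 80 g, lying flat on the bench in front of the rack. This point is the centre of its wooden handle (90 mm long, 14 mm wide, 18 mm tall), 9 mm above the underside. x points along the scraper to the hook, y to its left, z up. A steel blade, 14 mm wide, 4 mm thick, flush with the underside, goes on from x +45 to x +160 mm.
- scraper_hook (a point): Middle of the inner (handle side) face of the scraper's hook: 153.5 mm ahead of the handle's centre, 13.5 mm to the left, 4 mm above the underside; same axes. The hook is a steel bar 8 mm tall, 6 mm thick across the blade's end. It sticks out to the left only, its tip 34 mm left of the blade's middle line and swept back 0.2 rad (inner face at the tip: x +149 mm).
- cap_center (a point): Dropped screw cap of black plastic, a plain ribbed disc 28 mm across and 16 mm tall, 10 to 20 g, lying flat on the bench under the wire shelf, 50 to 100 mm behind its front edge. This point is its centre, 8 mm above the bench.
- bung: Black rubber bung, tapered, 44 mm across at the foot, 36 mm tall: wider and taller than the cap. It stands under the same shelf at least 110 mm along from the cap. To be left where it is. Origin at the centre of its underside.
- tray: Fixed stainless discard tray, open on top, 190 mm (x) by 135 mm (y) outside, 30 mm tall, walls and floor 3 mm. Origin on the bench under its centre.
- bottle_tall: Clear glass bottle, 56 mm across, 125 mm tall, standing on the wire shelf near one end. To be left alone. Origin at the centre of its underside.
- bottle_short: Amber glass jar, 56 mm across, 90 mm tall, standing on the wire shelf near the other end. To be left alone. Origin at the centre of its underside.
- dishes: Stack of four culture dishes, 90 mm across, 64 mm tall, on the bench. To be left alone. Origin at the centre of its underside.
- marker: Marker pen lying on the bench, 130 mm long, 12 mm thick. To be left alone. Origin under its middle.

How it is judged (in metres and radians):
On the way:
1. the cap has been drawn out on the bench, fully clear of the shelf's front edge (x of cap_center in the frame of rack below -0.11 m and height (world z) of cap_center below 0.03 m), for 0.2 s.
At the end, for the whole second after the job is handed in: The cap lies at rest on the floor of the discard tray; the scraper lies flat and at rest on the bench in front of the rack, handle and hook both clear of the shelf's front edge (10 mm or more) (x of cap_center in the frame of tray between -0.092 and 0.092 m and y of cap_center in the frame of tray between -0.0645 and 0.0645 m and height (world z) of cap_center below 0.022 m and linear speed of each of cap, scraper below 0.02 m/s and height (world z) of scraper_grip below 0.014 m and angle between scraper_grip's own z axis and vertical below 0.1 rad and x of each of scraper_grip, scraper_hook in the frame of rack below -0.1 m); the robot touches nothing.
It fails at once if the cap is touched by the fingers while it is still under the shelf (contact force between the fingers and cap above 0.3 N and x of cap_center in the frame of rack above -0.09 m).
It fails at once if the robot knocks the rack or its lamp bar (over 8 N) (contact force between any of the arm, the fingers and rack above 8 N).
It fails at once if the scraper is driven against the rack (over 15 N) (contact force between scraper and rack above 15 N).
It fails at once if the cap is let go more than 80 mm above the bench (contact force between the fingers and cap below 0.02 N and height (world z) of cap_center above 0.09 m).
It fails at once if the bung or another bystander is moved more than 20 mm (distance of any of bung, bottle_tall, bottle_short, dishes, marker from where it was at the start of the episode above 0.02 m).
It also fails if it takes over 56 s, if anything falls off the work surface, if the arm or the gripper's body presses on something with over 40 N, if the wrist force passes 120 N, or if a joint passes its speed limit or range.

## Working session

There is one attempt and no reset: what is moved stays moved. The work goes in short steps, Python scripts to look and compute and a tool call to move; the robot and the scene stay as the last step left them, time stands still between calls to the robot, and variables do not carry over. Pictures are saved under pics/ and viewed, about 8 in all and at most 12, crops included, and the job is handed in when it is done.

Besides the shell and the picture viewer there is one more tool, called after "Call:" as a command line: name --argument value ..., lists and objects as JSON in quotes. play_rows: Moves the arm, as the interface text tells. Its arguments: {"type":"object","properties":{"commands":{"type":"array","items":{"type":"array","items":{"type":"array","items":{"type":"number"}}}}},"required":["commands"]}

```bash
mkdir -p pics; ls; cat > h.py <<'E'
import numpy as np, cv2, pickle
from station import r
def cap(n,f):
    s=r.sense(); c=r.capture(n); c=dict(c); c['s']=s
    if 'extrinsics' not in c:
        T=np.eye(4);T[:3,:3]=s['ee_rot'];T[:3,3]=s['tcp_pos'];c['extrinsics']=T@np.array(c['mount'])
    pickle.dump(c,open(f'{f}.pkl','wb')); cv2.imwrite(f'pics/{f}.png',c['image'][...,::-1]); return c
def load(f): return pickle.load(open(f'{f}.pkl','rb'))
def ray(c,u,v):
    K=np.array(c['intrinsics']);k=float(c['k1'])
    d=np.array([(u-K[0,2])/K[0,0],(v-K[1,2])/K[1,1]]);p=d.copy()
    for _ in range(20): p=d/(1+k*(p@p))
    E=np.array(c['extrinsics']); return E[:3,3],E[:3,:3]@np.array([p[0],-p[1],-1])
def atz(c,u,v,z):
    o,d=ray(c,u,v); return o+d*(z-o[2])/d[2]
def dep(c,u,v):
    o,d=ray(c,u,v); return o+d*c['range_z'][int(round(v)),int(round(u))]
def proj(c,P):
    E=np.array(c['extrinsics']);q=E[:3,:3].T@(np.array(P)-E[:3,3]);p=np.array([q[0],-q[1]])/-q[2]
    p=p*(1+float(c['k1'])*(p@p));K=np.array(c['intrinsics']);return K[:2,:2]@p+K[:2,2]
E
python3 - <<'E'
from h import *
np.set_printoptions(precision=4,suppress=True)
for n in('top','scene'):
    c=cap(n,n+'0');print(n,c['intrinsics'],c['k1'],c['extrinsics'])
print(r.sense())
E
```

```text
pics
top [[531.3276   0.     276.8144]
 [  0.     531.3276 206.3031]
 [  0.       0.       1.    ]] -0.04266686010839118 [[-0.0287  0.9766 -0.2129  0.3373]
 [-0.9996 -0.028   0.0064 -0.0338]
 [ 0.0003  0.213   0.977   1.3016]
 [ 0.      0.      0.      1.    ]]
scene [[489.3469   0.     286.5272]
 [  0.     489.3469 208.1417]
 [  0.       0.       1.    ]] -0.16863693606699154 [[ 0.2756 -0.8331  0.4796  1.1255]
 [ 0.9612  0.246  -0.125  -0.1704]
 [-0.0139  0.4955  0.8685  1.1302]
 [ 0.      0.      0.      1.    ]]
{'time_s': 0.1, 'joints': array([ 87.5805,  22.0846,   0.386 ,  -0.027 , -68.4118, -14.8166]), 'joint_velocities': array([-0.005 , -0.0597,  0.0847,  0.1164,  0.0411, -0.0296]), 'effort': array([ -0.0004, -39.1694,  18.7933,   4.2318,   0.0134,  -0.0001]), 'tcp_pos': array([0.185 , 0.5964, 0.2216]), 'ee_rot': array([[ 0.955 , -0.2965, -0.0005],
       [-0.2965, -0.955 , -0.0019],
       [ 0.0001,  0.002 , -1.    ]]), 'wrist_force': array([-0.2503,  0.7204, -0.3388]), 'moment': array([-0.0313, -0.0122, -0.0147]), 'gripper_width': 0.9999077141904207}
```

View pics/top0.png

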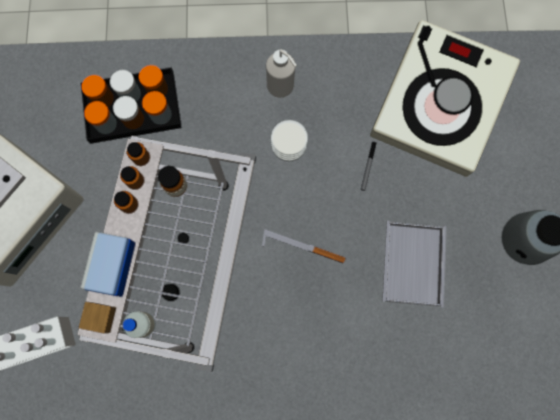

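View pics/scene0.png

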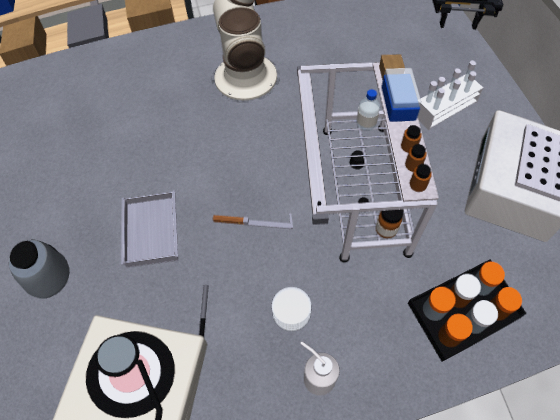

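The top view shows the cap at about (183,238), the bung at (171,292), and the scraper from its handle end (343,260) to its hook (265,238). The tray is at (414,263), the marker at (369,166) and the dishes at (289,140). The rack front and lamp bar run from (250,165) to (212,360). I'll enlarge that area.

```bash
python3 - <<'E'
from h import *
np.set_printoptions(precision=4,suppress=True)
c=load('top0')
im=c['image'][120:372,80:360,::-1]
im=cv2.resize(im,None,fx=2.2,fy=2.2,interpolation=cv2.INTER_CUBIC); im=cv2.convertScaleAbs(im,alpha=1.5,beta=15); cv2.imwrite('pics/crop1.png',im); print(im.shape)
print('base',proj(c,[0,0,0]))
for n,u,v,z in [('cap',183,238,.016),('bung',171,292,.036),('hend',343,260,.018),('hook',265,238,.008),('dish',289,140,.064)]: print(n,atz(c,u,v,z),dep(c,u,v))
for u,v in [(388,223),(445,228),(440,303),(385,299)]: print('tray',atz(c,u,v,.03),dep(c,u,v))
for u,v in [(250,165),(212,360),(233,250)]: print('lamp',atz(c,u,v,.249),dep(c,u,v))
E
```

```text
(554, 616, 3)
base [266.0738 472.458 ]
cap [0.5446 0.1896 0.016 ] [0.5437 0.1886 0.0217]
bung [0.4132 0.2136 0.036 ] [0.4133 0.2138 0.0351]
hend [ 0.4794 -0.1987  0.018 ] [ 0.4797 -0.1991  0.0149]
hook [ 0.5403 -0.011   0.008 ] [ 0.5418 -0.0108 -0.0021]
dish [ 0.7725 -0.0766  0.064 ] [ 0.7726 -0.0766  0.0637]
tray [ 0.565  -0.3119  0.03  ] [ 0.5662 -0.3133  0.0234]
tray [ 0.5485 -0.4506  0.03  ] [ 0.5483 -0.4501  0.0316]
tray [ 0.369  -0.4218  0.03  ] [ 0.3689 -0.4208  0.0334]
tray [ 0.3826 -0.2917  0.03  ] [ 0.3826 -0.2919  0.029 ]
lamp [0.6555 0.0121 0.249 ] [0.6551 0.012  0.2502]
lamp [0.2691 0.092  0.249 ] [0.2692 0.0919 0.2495]
lamp [0.4801 0.0491 0.249 ] [0.4801 0.0491 0.2492]
```

View pics/crop1.png

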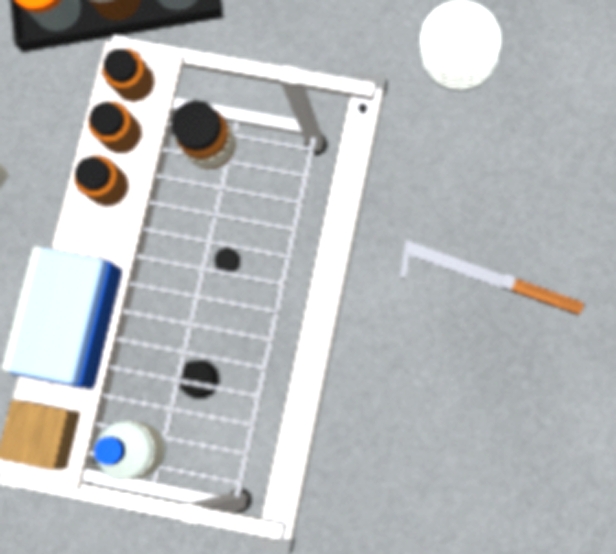

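The enlarged crop shows the cap at (227,260) and the bung at (198,378). The scraper's handle end is at (583,308), its hook corner at (406,243) and its hook tip at (404,275), so the hook points down the picture, towards robot -x. The lamp bar's corners are near (352,95), (383,95), (290,540) and (262,532). The front wire runs from (312,150) to (240,490).

```bash
python3 - <<'E'
from h import *
np.set_printoptions(precision=4,suppress=True)
c=load('top0'); im=c['image'].astype(int)
def full(p): return (p[0]+.5)/2.2+80-.5,(p[1]+.5)/2.2+120-.5
# front wire, z=.070
a,b=[atz(c,*full(p),.07) for p in [(312,150),(240,490)]]
print('wire',a,b,np.linalg.norm(a-b))
# lamp top by depth
V,U=np.mgrid[0:420,0:560]
pts=[];
for v in range(120,370):
    for u in range(190,265):
        p=dep(c,u,v)
        if .235<p[2]<.258: pts.append(p)
pts=np.array(pts,np.float32);rc=cv2.minAreaRect((pts[:,:2]*1000).astype(np.float32));print('lamp rect',rc,len(pts),cv2.boxPoints(rc))
def cen(mask,z,box):
    m=np.zeros_like(mask);y0,y1,x0,x1=box;m[y0:y1,x0:x1]=mask[y0:y1,x0:x1]
    v,u=np.nonzero(m);return np.array([atz(c,i,j,z) for i,j in zip(u,v)])
dark=im.max(2)<45
for n,z,box in [('cap',.016,(228,250,172,196)),('bung',.036,(278,306,158,186))]:
    P=cen(dark,z,box);print(n,P.mean(0),np.ptp(P,0),len(P), (P.max(0)+P.min(0))/2)
P=cen(dark,.0,(228,250,172,196))
org=(im[...,0]-im[...,2]>45)
P=cen(org,.016,(235,270,300,355)); m=P.mean(0);U_,S,Vt=np.linalg.svd(P[:,:2]-m[:2]);d=Vt[0];d=d*np.sign(d[1]);t=(P[:,:2]-m[:2])@d
print('handle',m,d,np.degrees(np.arctan2(d[1],d[0])),t.min(),t.max(),len(P))
for n,p,z in [('rear',(583,308),.016),('hb',(514,284),.01),('corner',(407,242),.006),('tip',(404,275),.006)]: print(n,atz(c,*full(p),z))
# obstacles heights
for y in (.3,.4,.5,.6): pass
D=np.array([[dep(c,u,v) for u in range(0,560,4)] for v in range(0,420,4)]).reshape(-1,3);D=D[D[:,2]>.15]
print('max heights',D[:,2].max()); print(D[D[:,2]>.3][::4])
E
```

```text
wire [0.6545 0.0889 0.07  ] [0.2972 0.1655 0.07  ] 0.3653830316243882
lamp rect ((476.83306884765625, 111.69044494628906), (132.2541961669922, 439.4637451171875), 77.89090728759766) 3360 [[248.1185  93.1287]
 [677.8042   0.9407]
 [705.5476 130.2522]
 [275.8619 222.4402]]
cap [0.5456 0.1893 0.016 ] [0.0226 0.0246 0.    ] 82 [0.5458 0.1896 0.016 ]
bung [0.4154 0.2147 0.036 ] [0.0377 0.0354 0.    ] 162 [0.4133 0.2147 0.036 ]
handle [ 0.4943 -0.1645  0.016 ] [0.3653 0.9309] 68.5730816107933 -0.039691015144454805 0.03906979105957972 178
rear [ 0.4801 -0.2032  0.016 ]
hb [ 0.5098 -0.1286  0.01  ]
corner [ 0.5613 -0.0108  0.006 ]
tip [ 0.524  -0.0065  0.006 ]
max heights 1.301635891035224
[[ 0.3373 -0.0338  1.3016]
 [ 0.3373 -0.0338  1.3016]
 [ 0.3373 -0.0338  1.3016]
 [ 0.3373 -0.0338  1.3016]
 [ 0.3373 -0.0338  1.3016]
 [ 0.3373 -0.0338  1.3016]
 [ 0.6737  0.2442  0.3253]
 [ 0.676   0.2155  0.3158]
 [ 0.6661  0.2216  0.3216]
 [ 0.6594  0.2377  0.3188]
 [ 0.6552  0.2408  0.3066]
 [ 0.6347  0.2516  0.3217]
 [ 0.625   0.2496  0.3276]
 [ 0.3373 -0.0338  1.3016]
 [ 0.6173  0.2422  0.3259]
 [ 0
[... 1024 characters left out ...]
 0.3373 -0.0338  1.3016]
 [ 0.4203  0.2921  0.3354]
 [ 0.4197  0.2634  0.3335]
 [ 0.4132  0.3058  0.3375]
 [ 0.4128  0.2778  0.3336]
 [ 0.4141  0.2558  0.3084]
 [ 0.4061  0.2994  0.3337]
 [ 0.4053  0.2695  0.3357]
 [ 0.3373 -0.0338  1.3016]
 [ 0.3983  0.2701  0.3331]
 [ 0.3373 -0.0338  1.3016]
 [ 0.3782  0.2924  0.3072]
 [ 0.371   0.2989  0.3094]
 [ 0.3643  0.3219  0.3066]
 [ 0.3635  0.2906  0.311 ]
 [ 0.3569  0.3196  0.3122]
 [ 0.3562  0.2901  0.3117]
 [ 0.3499  0.3282  0.3082]
 [ 0.3492  0.298   0.3096]
 [ 0.3425  0.3208  0.3072]
 [ 0.3418  0.2898  0.3113]
 [ 0.3351  0.3118  0.3109]
 [ 0.3345  0.2826  0.3099]
 [ 0.3373 -0.0338  1.3016]
 [ 0.3373 -0.0338  1.3016]
 [ 0.3373 -0.0338  1.3016]]
```

The rack fits the sizes given. The lamp bar measures 439 mm, and both front-wire points fall at rack x = -89 mm. The rack origin is about (0.499, 0.213), with its x axis heading 77.9°, which puts the cap at rack (-13, -51) mm and the bung at (-16, +83) mm. I'll lift, swing over the rack and turn the tool to match the scraper.

Call:
play_rows --commands '[[[0,0,0.05,0,0,0,0],[0,0,0.1,0,0,0,0],[0,0,0.15,0,0,0,0],[0,0,0.2,0,0,0,0],[0,0,0.235,0,0,0,0]]]'

```text
time_s: 0.6
tcp_pos: [0.1854, 0.5967, 0.4614]
ee_rot: [[0.955, -0.296, 0.001], [-0.296, -0.955, 0.004], [-0.0, -0.004, -1.0]]
wrist_force: [-0.1, 1.0, 0.3]
gripper_width: 0.998
```

Call:
play_rows --commands '[[[0.031,-0.03,0,0,0,-0.11,0],[0.062,-0.06,0,0,0,-0.22,0],[0.093,-0.09,0,0,0,-0.33,0],[0.124,-0.12,0,0,0,-0.44,0],[0.155,-0.15,0,0,0,-0.55,0]]]'

```text
time_s: 1.1
tcp_pos: [0.3409, 0.4455, 0.4571]
ee_rot: [[0.656, -0.754, -0.001], [-0.754, -0.656, -0.001], [0.0, 0.001, -1.0]]
wrist_force: [0.8, 0.2, -0.4]
gripper_width: 0.998
```

Call:
play_rows --commands '[[[0.022,-0.042,0,0,0,-0.11,0],[0.044,-0.084,0,0,0,-0.22,0],[0.066,-0.126,0,0,0,-0.33,0],[0.088,-0.168,0,0,0,-0.44,0],[0.11,-0.21,0,0,0,-0.55,0]]]'

```text
time_s: 1.6
tcp_pos: [0.4504, 0.2351, 0.4573]
ee_rot: [[0.165, -0.986, -0.0], [-0.986, -0.165, -0.0], [0.0, 0.0, -1.0]]
wrist_force: [0.4, 0.1, 0.2]
gripper_width: 1.001
```

Call:
play_rows --commands '[[[0.01,-0.048,0,0,0,-0.11,0],[0.02,-0.096,0,0,0,-0.22,0],[0.03,-0.144,0,0,0,-0.33,0],[0.04,-0.192,0,0,0,-0.44,0],[0.05,-0.24,0,0,0,-0.54,0]]]'

```text
time_s: 2.1
tcp_pos: [0.4999, -0.005, 0.4573]
ee_rot: [[-0.365, -0.931, -0.0], [-0.931, 0.365, 0.0], [-0.0, 0.0, -1.0]]
wrist_force: [0.6, 0.1, -0.5]
gripper_width: 1.002
```

Call:
play_rows --commands '[[[-0.01,-0.045,-0.02,0,0,0,0],[-0.02,-0.09,-0.04,0,0,0,0],[-0.03,-0.135,-0.06,0,0,0,0],[-0.04,-0.18,-0.08,0,0,0,0],[-0.04,-0.2,-0.1,0,0,0,0]]]'

```text
time_s: 2.6
tcp_pos: [0.4585, -0.2058, 0.3567]
ee_rot: [[-0.365, -0.931, -0.0], [-0.931, 0.365, -0.0], [0.0, 0.0, -1.0]]
wrist_force: [-0.3, 0.2, 0.4]
gripper_width: 0.999
```

```bash
python3 - <<'E'
from h import *
np.set_printoptions(precision=4,suppress=True)
c=cap('wrist','w1');print(np.array(c['mount']));s=c['s']
print(s['joints'],s['tcp_pos'],s['ee_rot'],s['time_s'])
for n,P in [('hc',[.4955,-.162,.018]),('corner',[.561,-.011,.004])]: print(n,proj(c,P))
E
```

```text
[[-0.0004  0.9563  0.2925  0.0807]
 [ 1.      0.0002  0.0009 -0.0005]
 [ 0.0008  0.2925 -0.9563 -0.1625]
 [ 0.      0.      0.      1.    ]]
[ -5.6213   5.9923  -2.0844   0.0118 -81.9484 -15.7595] [ 0.4585 -0.2058  0.3567] [[-0.3645 -0.9312 -0.0005]
 [-0.9312  0.3645 -0.0002]
 [ 0.0003  0.0004 -1.    ]] 2.6
hc [264.7947 196.8631]
corner [262.5394 290.0675]
```

View pics/w1.png

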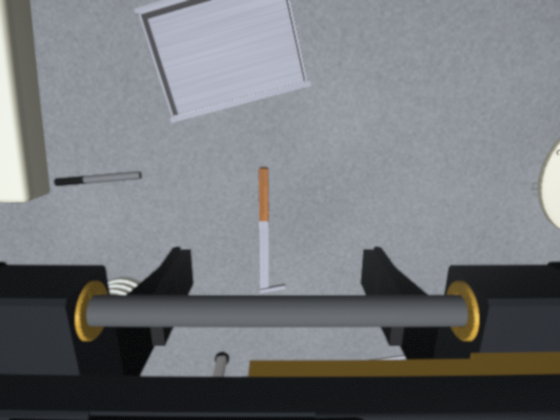

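The wrist view shows the handle from its rear (264,168) to its front (264,221), the blade reaching the hook at about (262,290) with the hook tip near (285,287), and the tray above at (143,10) to (308,85). I'll work out the scraper's pose and the lean-back grasp.

```bash
cat >> h.py <<'E'
from scipy.spatial.transform import Rotation as Ro
def Rt(hd,a):  # heading deg, lean deg
    h,a=np.radians([hd,a]);d=np.array([np.cos(h),np.sin(h),0]);l=np.array([-d[1],d[0],0]);z=np.sin(a)*d-np.array([0,0,np.cos(a)])
    return np.c_[np.cross(l,z),l,z]
RO=np.array([.4987,.2132]);RX=np.array([.2098,.9777]);RY=np.array([-.9777,.2098])
def rk(p): q=np.array(p)[:2]-RO; return np.array([q@RX,q@RY])
def wd(x,y): return RO+x*RX+y*RY
E
python3 - <<'E'
from h import *
np.set_printoptions(precision=4,suppress=True)
c=load('w1')
R=atz(c,264,167.5,.016);F=atz(c,264,221,.016);B=atz(c,264.5,250,.004);H=atz(c,262,291,.004);T=atz(c,285,287,.006)
print(R,F,np.linalg.norm(R-F),(R+F)/2,B,H,T)
d=(F-R)[:2];print(np.degrees(np.arctan2(d[1],d[0])));d=(H-R)[:2];print(np.degrees(np.arctan2(d[1],d[0])),np.linalg.norm(d))
im=c['image'].astype(int);v,u=np.nonzero((im[...,0]-im[...,2]>40)[150:235,230:300]);P=np.array([atz(c,i+230,j+150,.016) for i,j in zip(u,v)])
m=P.mean(0);V=np.linalg.svd(P[:,:2]-m[:2])[2][0];V*=np.sign(V[1]);t=(P[:,:2]-m[:2])@V;print(m,V,np.degrees(np.arctan2(V[1],V[0])),t.min(),t.max())
C=Ro.from_euler('z',-1.64).as_matrix()
print((Ro.from_matrix(Rt(68.6,30))*Ro.from_matrix(c['s']['ee_rot']).inv()).as_rotvec())
print('T68.6',Rt(68.6,30))
E
```

```text
[ 0.4803 -0.203   0.016 ] [ 0.5112 -0.1266  0.016 ] 0.08241339111555603 [ 0.4957 -0.1648  0.016 ] [ 0.5308 -0.077   0.004 ] [ 0.5625 -0.0097  0.004 ] [ 0.5237 -0.0038  0.006 ]
67.99370839671512
66.95892119981063 0.2100847767609113
[ 0.4968 -0.166   0.016 ] [0.3718 0.9283] 68.17474317150784 -0.039800634577094554 0.040331880311405326
[ 0.4877 -0.1914 -0.0005]
T68.6 [[-0.316  -0.9311  0.1824]
 [-0.8063  0.3649  0.4655]
 [-0.5     0.     -0.866 ]]
```

Call:
play_rows --commands '[[[0.0064,0.006,-0.047,0.1,-0.039,0,0],[0.0128,0.012,-0.094,0.2,-0.078,0,0],[0.0192,0.018,-0.141,0.3,-0.117,0,0],[0.0256,0.024,-0.188,0.4,-0.156,0,0],[0.032,0.03,-0.235,0.488,-0.191,0,0]]]'

```text
time_s: 3.15
tcp_pos: [0.4928, -0.1727, 0.1218]
ee_rot: [[-0.311, -0.932, 0.186], [-0.806, 0.362, 0.468], [-0.504, -0.004, -0.864]]
wrist_force: [-0.0, -0.9, -0.2]
gripper_width: 0.996
```

Call:
play_rows --commands '[[[0,0,-0.03,0,0,0,0],[0,0,-0.06,0,0,0,0],[0,0,-0.06,0,0,0,0],[0,0,-0.06,0,0,0,0]]]'

```text
time_s: 3.55
tcp_pos: [0.4923, -0.173, 0.0627]
ee_rot: [[-0.313, -0.932, 0.181], [-0.808, 0.361, 0.466], [-0.5, -0.001, -0.866]]
wrist_force: [0.3, -0.6, 0.8]
gripper_width: 0.997
```

```bash
python3 - <<'E'
from h import *
np.set_printoptions(precision=4,suppress=True)
s=r.sense();print(s['tcp_pos'],s['ee_rot'],s['joints'],s['wrist_force'])
c=cap('wrist','w2')
for n,P in [('hc',[.496,-.162,.018]),('hook',[.561,-.011,.004]),('tcp',s['tcp_pos'])]: print(n,proj(c,P))
E
```

```text
[ 0.4923 -0.173   0.0627] [[-0.3126 -0.9324  0.1813]
 [-0.8076  0.3613  0.4661]
 [-0.5001 -0.0007 -0.866 ]] [-22.0525  26.637  -12.0365 -36.3121 -57.6118  22.4928] [ 0.2609 -0.5687  0.7674]
hc [278.7493 216.1514]
hook [271.999 315.165]
tcp [277.9374 266.0782]
```

View pics/w2.png

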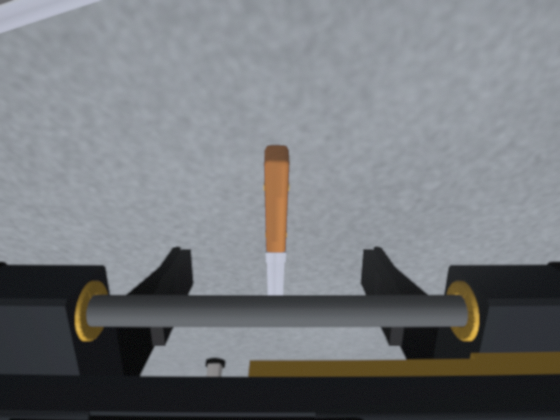

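The handle lies centred between the open fingers, spanning rows 150–252 at column 277, as predicted. I'll go down and grip it.

Call:
play_rows --commands '[[[-0.002,-0.003,-0.03,0,0,0,0],[-0.002,-0.003,-0.048,0,0,0,0],[-0.002,-0.003,-0.054,0,0,0,0],[-0.002,-0.003,-0.054,0,0,0,0.5],[-0.002,-0.003,-0.054,0,0,0,1]]]'

```text
time_s: 4.1
tcp_pos: [0.4908, -0.1763, 0.0094]
ee_rot: [[-0.312, -0.932, 0.183], [-0.808, 0.362, 0.465], [-0.5, -0.003, -0.866]]
wrist_force: [-0.0, -0.5, -0.2]
gripper_width: 0.898
```

Call:
play_rows --commands '[[[0,0,0,0,0,0,1],[0,0,0,0,0,0,1],[0,0,0,0,0,0,1],[0,0,0,0,0,0,1],[0,0,0,0,0,0,1]]]'

```text
time_s: 4.6
tcp_pos: [0.4902, -0.1761, 0.0087]
ee_rot: [[-0.313, -0.932, 0.183], [-0.807, 0.362, 0.466], [-0.5, -0.002, -0.866]]
wrist_force: [0.1, -0.3, 0.2]
gripper_width: 0.452
```

```bash
python3 - <<'E'
from h import *
np.set_printoptions(precision=4,suppress=True)
s=r.sense();print(s['tcp_pos'],s['ee_rot'],s['joints'],s['wrist_force'],s['gripper_width'])
E
```

```text
[ 0.4902 -0.1761  0.0087] [[-0.3126 -0.9322  0.1825]
 [-0.8074  0.3619  0.4659]
 [-0.5003 -0.0017 -0.8658]] [-22.9118  31.5146 -13.2873 -38.7282 -53.08    27.6758] [ 0.0838 -0.2932  0.1851] 0.45218767948522387
```

Call:
play_rows --commands '[[[0,0,0,0,0,0,1],[0,0,0,0,0,0,1],[0,0,0,0,0,0,1],[0,0,0,0,0,0,1],[0,0,0,0,0,0,1]]]'

```text
time_s: 5.1
tcp_pos: [0.4902, -0.1761, 0.0085]
ee_rot: [[-0.313, -0.932, 0.182], [-0.807, 0.362, 0.466], [-0.5, -0.002, -0.866]]
wrist_force: [0.1, 0.8, 0.2]
gripper_width: 0.159
```

Call:
play_rows --commands '[[[0,0,0.004,0,0,0,1],[0.01,0,0.004,0,0,0.08,1],[0.02,0,0.004,0,0,0.17,1],[0.03,0,0.004,0,0,0.17,1],[0.03,0,0.004,0,0,0.17,1]]]'

```text
time_s: 5.6
tcp_pos: [0.5213, -0.1759, 0.0124]
ee_rot: [[-0.172, -0.98, 0.102], [-0.849, 0.2, 0.49], [-0.5, -0.002, -0.866]]
wrist_force: [-0.5, -0.0, -0.3]
gripper_width: 0.156
```

```bash
python3 - <<'E'
from h import *
np.set_printoptions(precision=4,suppress=True)
s=r.sense();print(s['tcp_pos'],s['ee_rot'],s['wrist_force'],s['gripper_width'])
c=cap('top','t1'); c2=cap('scene','s1')
a=c['image'][200:290,200:340,::-1];a=cv2.resize(a,None,fx=4,fy=4,interpolation=cv2.INTER_CUBIC)
cv2.imwrite('pics/t1c.png',a)
d=s['ee_rot'][:2,2]/np.linalg.norm(s['ee_rot'][:2,2]);l=np.array([-d[1],d[0]])
for f,g in [(15,0),(60,0),(175,-7),(166,34)]:
    p=s['tcp_pos'][:2]+d*f/1e3+l*g/1e3;u=proj(c,[*p,.008]);print(f,g,p,u,(u-[200,200]+.5)*4-.5)
E
```

```text
[ 0.5213 -0.1759  0.0124] [[-0.1722 -0.9798  0.102 ]
 [-0.8486  0.2001  0.4898]
 [-0.5003 -0.0022 -0.8658]] [-0.4799 -0.0331 -0.2846] 0.156005637903707
15 0 [ 0.5243 -0.1612] [326.3065 242.6572] [506.7262 172.1286]
60 0 [ 0.5335 -0.1172] [308.2424 239.477 ] [434.4698 159.4081]
175 -7 [ 0.5638 -0.006 ] [262.7672 228.6142] [252.569  115.9566]
166 34 [ 0.5219 -0.0065] [263.3478 245.4693] [254.891  183.3772]
```

View pics/t1c.png

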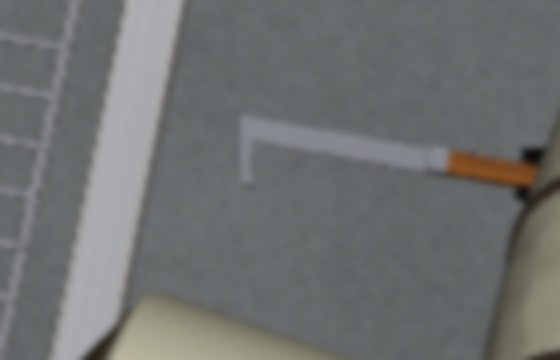

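The hook corner appears at (241,115) against a predicted (252,116). The silver ferrule ends near 425, so the handle centre is about 20.5 mm ahead of the TCP rather than 15 mm, and the lateral fit is good. The scraper is held straight and lifted, so I'll slide it in under the shelf beside the cap.

Call:
play_rows --commands '[[[0.009,0.027,0,0,0,0,1],[0.015,0.054,0,0,0,0,1],[0.021,0.081,0,0,0,0,1],[0.027,0.108,0,0,0,0,1],[0.027,0.108,0,0,0,0,1]]]'

```text
time_s: 6.2
tcp_pos: [0.5463, -0.0651, 0.0129]
ee_rot: [[-0.17, -0.98, 0.099], [-0.848, 0.197, 0.492], [-0.502, -0.0, -0.865]]
wrist_force: [0.4, -0.0, -0.6]
gripper_width: 0.158
```

```bash
python3 - <<'E'
from h import *
np.set_printoptions(precision=4,suppress=True)
s=r.sense();print(s['tcp_pos'],rk(s['tcp_pos']),s['ee_rot'],s['wrist_force'],s['gripper_width'])
for n in('top','scene'):
    c=cap(n,n+'2')
    P=np.array([dep(c,u,v) for u in range(0,560,3) for v in range(0,420,3) if c['range_z'][v,u]>0])
    q=P[:,:2]-RO;X=q@RX;Y=q@RY
    m=(X<-.175)&(X>-.33)&(abs(Y)<.25)&(P[:,2]>.09)
    Q=np.c_[X,Y,P[:,2]][m]
    Q=Q[Q[:,0].argsort()[::-1]];print(n,len(Q));print(Q[:300:12])
E
```

```text
[ 0.5463 -0.0651  0.0129] [-0.2622 -0.1049] [[-0.1705 -0.9804  0.0992]
 [-0.8482  0.1972  0.4917]
 [-0.5016 -0.0003 -0.8651]] [ 0.4152 -0.0485 -0.5769] 0.1584462835562045
top 2426
[[-0.175   0.1405  0.6911]
 [-0.1763  0.1336  0.6872]
 [-0.1774  0.1535  0.6882]
 [-0.1781  0.1602  0.684 ]
 [-0.1796  0.133   0.6871]
 [-0.1809  0.1767  0.6796]
 [-0.1821  0.2273  0.5782]
 [-0.1834  0.1962  0.6489]
 [-0.1844  0.1913  0.661 ]
 [-0.1857  0.2365  0.5635]
 [-0.1869  0.1214  0.6825]
 [-0.1877  0.1247  0.6835]
 [-0.1891  0.107   0.6697]
 [-0.1902  0.2251  0.5825]
 [-0.1911  0.1375  0.6878]
 [-0.1918  0.1407  0.6878]
 [-0.1936  0.25    0.5429]
 [-0.1944  0.1023  0.6626]
 [-0.1951  0.1929  0.6591]
 [-0.1967  0.1465  0.6891]
 [-0.1979  0.1362  0.6887]
 [-0.1984  0.1395  0.6874]
 [-0.1993  0.1293  0.6845]
 [-0.2012  0.1727  0.6816]
 [-0.2018  0.1389  0.6878]]
scene 1167
[[-0.1798  0.2407  0.4191]
 [-0.2007  0.2339  0.4256]
 [-0.2223 -0.1796  0.3595]
 [-0.2293 -0.2019  0.3636]
 [-0.2349 -0.205   0.3691]
 [-0.2402 -0.2061  0.3814]
 [-0.2445 -0.1949  0.3948]
 [-0.2492 -0.1877  0.404 ]
 [-0.2516 -0.0036  0.5223]
 [-0.253  -0.0162  0.5047]
 [-0.2541  0.0223  0.5565]
 [-0.2551  0.0096  0.5464]
 [-0.2562 -0.1147  0.4173]
 [-0.2572 -0.015   0.5258]
 [-0.2582 -0.0286  0.5167]
 [-0.259   0.0206  0.565 ]
 [-0.26    0.0086  0.5545]
 [-0.2611 -0.0572  0.485 ]
 [-0.2621 -0.0731  0.4783]
 [-0.2629 -0.1408  0.4153]
 [-0.2639  0.0205  0.5721]
 [-0.2648  0.0057  0.564 ]
 [-0.2657 -0.0083  0.5554]
 [-0.2669 -0.016   0.5416]
 [-0.2677 -0.2226  0.3904]]
```

View pics/scene2.png

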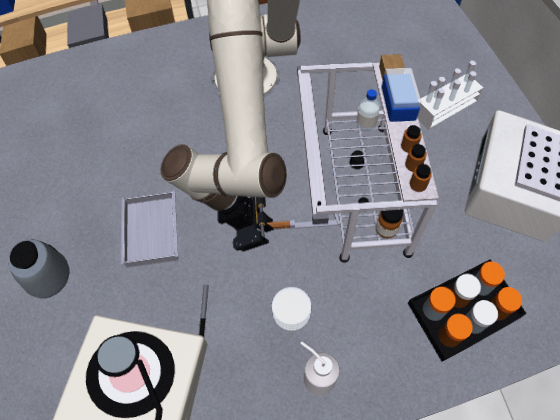

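The scraper sits straight in the hand, and its hook has just passed under the lamp bar at (330,222). The forearm end at about (260,172) comes nearest the lamp, so I'll work out how low it reaches.

```bash
python3 - <<'E'
from h import *
np.set_printoptions(precision=3,suppress=True,linewidth=150)
A=[]
for n in('top2','scene2'):
    c=load(n)
    P=np.array([dep(c,u,v) for u in range(0,560,2) for v in range(0,420,2) if c['range_z'][v,u]>0])
    q=P[:,:2]-RO;X=q@RX;Y=q@RY
    m=(X<-.175)&(X>-.6)&(abs(Y)<.32)&(P[:,2]>.06)
    A.append(np.c_[X,Y,P[:,2]][m])
A=np.vstack(A)
for x in np.arange(-.44,-.17,.03):
    for y in np.arange(-.3,.1,.05):
        z=A[(abs(A[:,0]-x)<.015)&(abs(A[:,1]-y)<.025)][:,2]
        print(f'{z.min():.2f}-{z.max():.2f}' if len(z) else '    -    ',end=' ')
    print(f' x={x:.2f}')
E
```

```text
-         -         -     0.23-0.34 0.32-0.34 0.28-0.33     -         -      x=-0.44
    -         -         -     0.21-0.34 0.30-0.35 0.23-0.34     -         -      x=-0.41
    -         -     0.31-0.33 0.14-0.36 0.26-0.35 0.20-0.29     -         -      x=-0.38
    -         -     0.07-0.37 0.09-0.38 0.18-0.36 0.21-0.51 0.50-0.57 0.55-0.61  x=-0.35
    -         -     0.06-0.40 0.10-0.44 0.13-0.49 0.46-0.54 0.52-0.60 0.58-0.64  x=-0.32
    -         -     0.08-0.41 0.07-0.45 0.07-0.50 0.49-0.55 0.54-0.60 0.59-0.64  x=-0.29
0.06-0.07 0.36-0.39 0.09-0.42 0.10-0.44 0.10-0.49 0.10-0.54 0.49-0.59 0.54-0.63  x=-0.26
0.06-0.07     -     0.34-0.41 0.35-0.40     -         -         -         -      x=-0.23
0.06-0.07     -         -         -         -         -         -         -      x=-0.20
    -         -         -         -         -         -         -         -      x=-0.17
```

The forearm end's centre is at about z 0.37 with a radius near 0.055, so its underside should be near 0.31. That clears the lamp top at 0.25, so I'll go on in.

Call:
play_rows --commands '[[[0.006,0.025,0,0,0,0,1],[0.012,0.051,0,0,0,0,1],[0.018,0.076,0,0,0,0,1],[0.024,0.1015,0,0,0,0,1],[0.024,0.1015,0,0,0,0,1]]]'

```text
time_s: 6.8
tcp_pos: [0.5711, 0.0349, 0.0127]
ee_rot: [[-0.171, -0.98, 0.1], [-0.848, 0.198, 0.491], [-0.501, -0.001, -0.865]]
wrist_force: [0.9, 0.5, -1.3]
gripper_width: 0.157
```

```bash
python3 - <<'E'
from h import *
np.set_printoptions(precision=4,suppress=True)
s=r.sense();print(s['tcp_pos'],rk(s['tcp_pos']),s['ee_rot'],s['wrist_force'],s['gripper_width'])
c=cap('top','t3');c2=cap('scene','s3')
a=c['image'][170:310,130:270,::-1];b=c2['image'][100:260,290:450,::-1]
a=cv2.resize(a,(560,560),interpolation=cv2.INTER_CUBIC);cv2.imwrite('pics/t3c.png',cv2.convertScaleAbs(a,alpha=1.5,beta=15))
E
```

```text
[0.5711 0.0349 0.0127] [-0.1592 -0.1082] [[-0.1706 -0.9802  0.1003]
 [-0.8485  0.1979  0.4908]
 [-0.501  -0.0014 -0.8654]] [ 0.8781  0.5259 -1.3425] 0.1566820396577818
```

View pics/t3c.png

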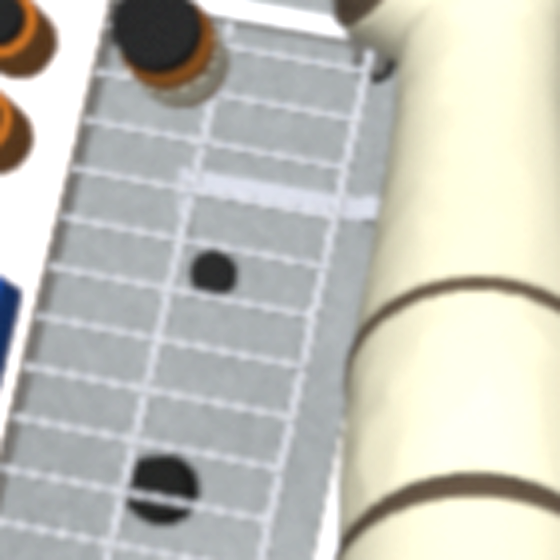

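The blade lies under the shelf, its end at (185,180), above the cap at (213,272) and clear of it; the hook is just beyond the cap's rear edge, in line with the long wire. I'll push 4 mm deeper, shift towards the cap, then start to pull.

Call:
play_rows --commands '[[[0.001,0.004,0,0,0,0,1],[-0.008,0.006,0,0,0,0,1],[-0.018,0.008,0,0,0,0,1],[-0.0305,0.0107,0,0,0,0,1],[-0.0305,0.0107,0,0,0,0,1]]]'

```text
time_s: 7.4
tcp_pos: [0.5381, 0.0443, 0.0125]
ee_rot: [[-0.173, -0.98, 0.099], [-0.848, 0.199, 0.491], [-0.5, 0.001, -0.866]]
wrist_force: [0.4, -0.8, -0.1]
gripper_width: 0.161
```

Call:
play_rows --commands '[[[-0.0021,-0.01,0,0,0,0,1],[-0.0042,-0.02,0,0,0,0,1],[-0.0063,-0.03,0,0,0,0,1],[-0.0084,-0.04,0,0,0,0,1],[-0.0105,-0.049,0,0,0,0,1]]]'

```text
time_s: 7.9
tcp_pos: [0.5301, -0.0061, 0.0124]
ee_rot: [[-0.172, -0.98, 0.101], [-0.849, 0.2, 0.49], [-0.5, -0.002, -0.866]]
wrist_force: [0.9, -0.3, 0.2]
gripper_width: 0.155
```

```bash
python3 - <<'E'
from h import *
np.set_printoptions(precision=4,suppress=True)
s=r.sense();print(s['tcp_pos'],rk(s['tcp_pos']),s['wrist_force'],s['gripper_width'])
c=cap('top','t4')
a=c['image'][170:310,130:270,::-1]
a=cv2.resize(a,(560,560),interpolation=cv2.INTER_CUBIC);cv2.imwrite('pics/t4c.png',cv2.convertScaleAbs(a,alpha=1.5,beta=15))
im=c['image'].astype(int);v,u=np.nonzero((im.max(2)<45)[220:275,172:225]);P=np.array([atz(c,i+172,j+220,.016) for i,j in zip(u,v)])
print(len(P),P.mean(0),rk(P.mean(0)),np.ptp(P,0))
E
```

```text
[ 0.5301 -0.0061  0.0124] [-0.2079 -0.0767] [ 0.9161 -0.3305  0.1556] 0.15465279468926324
76 [0.5386 0.1498 0.016 ] [-0.0536 -0.0523] [0.0202 0.0221 0.    ]
```

View pics/t4c.png

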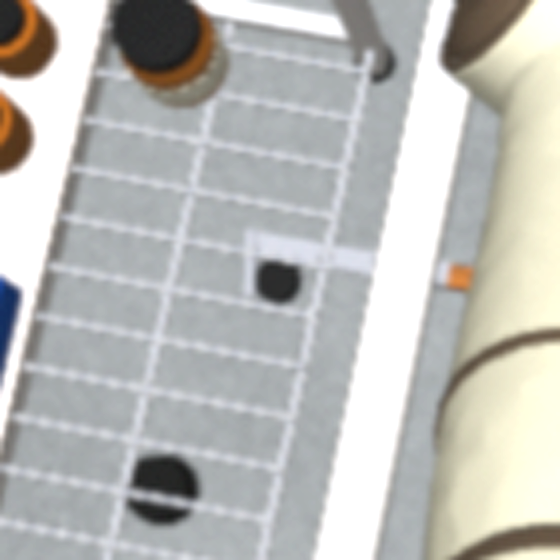

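The cap sits in the hook's corner at (278,280), rack x = -54 mm, and the bung has not moved. I'll keep pulling.

Call:
play_rows --commands '[[[-0.003,-0.014,0,0,0,0,1],[-0.006,-0.028,0,0,0,0,1],[-0.009,-0.042,0,0,0,0,1],[-0.012,-0.056,0,0,0,0,1],[-0.015,-0.07,0,0,0,0,1]]]'

```text
time_s: 8.45
tcp_pos: [0.5148, -0.0762, 0.0125]
ee_rot: [[-0.172, -0.98, 0.101], [-0.849, 0.199, 0.49], [-0.5, -0.002, -0.866]]
wrist_force: [0.2, 0.6, -1.2]
gripper_width: 0.159
```

Call:
play_rows --commands '[[[-0.003,-0.014,0,0,0,0,1],[-0.006,-0.028,0,0,0,0,1],[-0.009,-0.042,0,0,0,0,1],[-0.012,-0.056,0,0,0,0,1],[-0.015,-0.07,0,0,0,0,1]]]'

```text
time_s: 8.95
tcp_pos: [0.4999, -0.1461, 0.0125]
ee_rot: [[-0.172, -0.98, 0.101], [-0.849, 0.199, 0.49], [-0.5, -0.002, -0.866]]
wrist_force: [-0.4, -0.5, -0.1]
gripper_width: 0.157
```

Call:
play_rows --commands '[[[-0.003,-0.014,0,0,0,0,1],[-0.006,-0.028,0,0,0,0,1],[-0.009,-0.042,0,0,0,0,1],[-0.012,-0.054,0,0,0,0,1],[-0.013,-0.06,0,0,0,0,1]]]'

```text
time_s: 9.45
tcp_pos: [0.4868, -0.2062, 0.0124]
ee_rot: [[-0.173, -0.98, 0.101], [-0.849, 0.2, 0.49], [-0.5, -0.001, -0.866]]
wrist_force: [-0.5, 1.2, -0.2]
gripper_width: 0.158
```

```bash
python3 - <<'E'
from h import *
np.set_printoptions(precision=4,suppress=True)
s=r.sense();print(s['tcp_pos'],rk(s['tcp_pos']),s['wrist_force'],s['gripper_width'])
c=cap('top','t5');print(c['image'].shape)
a=c['image'][130:340,200:480,::-1]
a=cv2.resize(a,(800,600),interpolation=cv2.INTER_CUBIC);cv2.imwrite('pics/t5c.png',a)
p=proj(c,[*wd(-.26,-.052),.016]);print(p,(p-[200,130]+.5)*800/280-.5)
E
```

```text
[ 0.4868 -0.2062  0.0124] [-0.4126 -0.0764] [-0.5316  1.2206 -0.176 ] 0.15844509221510314
(420, 560, 3)
[282.2353 255.445 ] [235.8866 359.3428]
```

View pics/t5c.png

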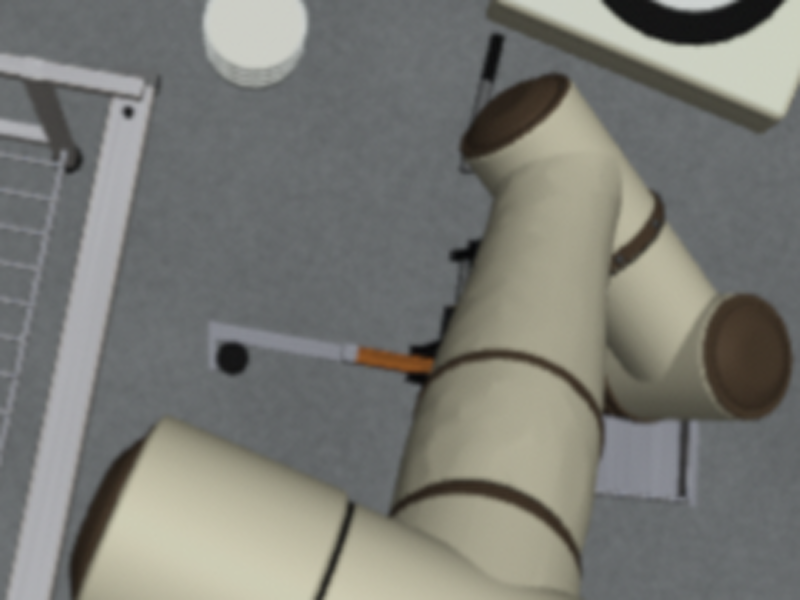

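The cap is out on the open bench at (232,358), matching the predicted spot at rack x = -0.26. I'll unhook by going forward, move the scraper sideways and lay it down.

Call:
play_rows --commands '[[[0.0025,0.0117,0,0,0,0,1],[0.017,0.0087,0,0,0,0,1],[0.036,0.0047,0,0,0,0,1],[0.055,0.0007,0,0,0,0,1],[0.071,-0.003,0,0,0,0,1]]]'

```text
time_s: 10.0
tcp_pos: [0.5593, -0.2063, 0.0127]
ee_rot: [[-0.17, -0.98, 0.1], [-0.849, 0.198, 0.491], [-0.501, -0.002, -0.865]]
wrist_force: [-0.2, 0.3, -1.3]
gripper_width: 0.157
```

Call:
play_rows --commands '[[[0,0,0,0,0,0,1],[0,0,-0.002,0,0,0,1],[0,0,-0.004,0,0,0,1],[0,0,-0.004,0,0,0,0.8],[0,0,-0.004,0,0,0,0.3]]]'

```text
time_s: 10.5
tcp_pos: [0.5577, -0.2077, 0.0087]
ee_rot: [[-0.172, -0.98, 0.101], [-0.848, 0.199, 0.49], [-0.501, -0.001, -0.866]]
wrist_force: [-0.3, -0.1, 0.5]
gripper_width: 0.226
```

Call:
play_rows --commands '[[[0,0,0,0,0,0,0.3],[0,0,0,0,0,0,0.3],[0,0,0,0,0,0,0.3],[0,0,0,0,0,0,0.3],[0,0,0,0,0,0,0.3]]]'

```text
time_s: 11.0
tcp_pos: [0.5581, -0.2079, 0.0085]
ee_rot: [[-0.172, -0.98, 0.101], [-0.849, 0.199, 0.49], [-0.5, -0.001, -0.866]]
wrist_force: [-0.2, -0.6, 0.1]
gripper_width: 0.642
```

Call:
play_rows --commands '[[[0,0,0.02,0,0,0,0.3],[0,0,0.05,0,0,0,0.3],[0,0,0.1,0,0,0,0.3],[0,0,0.15,0,0,0,0.3],[0,0,0.15,0,0,0,0.3]]]'

```text
time_s: 11.5
tcp_pos: [0.5619, -0.2103, 0.1687]
ee_rot: [[-0.162, -0.98, 0.114], [-0.853, 0.198, 0.482], [-0.495, -0.019, -0.869]]
wrist_force: [0.2, -0.1, 0.5]
gripper_width: 0.699
```

```bash
python3 - <<'E'
from h import *
np.set_printoptions(precision=4,suppress=True)
s=r.sense();print(s['tcp_pos'],rk(s['tcp_pos']),s['ee_rot'],s['wrist_force'],s['gripper_width'],s['joints'])
c=cap('top','t6')
a=c['image'][130:340,200:480,::-1]
a=cv2.resize(a,(800,600),interpolation=cv2.INTER_CUBIC);cv2.imwrite('pics/t6c.png',a)
im=c['image'].astype(int);v,u=np.nonzero((im.max(2)<45)[240:270,270:295]);P=np.array([atz(c,i+270,j+240,.016) for i,j in zip(u,v)])
if len(P): print(len(P),P.mean(0),rk(P.mean(0)),np.ptp(P,0))
print((Ro.from_matrix(Rt(78,0))*Ro.from_matrix(s['ee_rot']).inv()).as_rotvec())
E
```

```text
[ 0.5619 -0.2103  0.1687] [-0.4008 -0.1506] [[-0.1624 -0.9801  0.1144]
 [-0.8535  0.1977  0.4821]
 [-0.4951 -0.0194 -0.8686]] [ 0.2146 -0.0636  0.519 ] 0.6985382026353567 [-21.7062  27.1793   5.9297 -30.3998 -75.657   20.104 ]
86 [ 0.4962 -0.0497  0.016 ] [-0.2575 -0.0527] [0.0246 0.0221 0.    ]
[-0.5035  0.1236 -0.0151]
```

View pics/t6c.png

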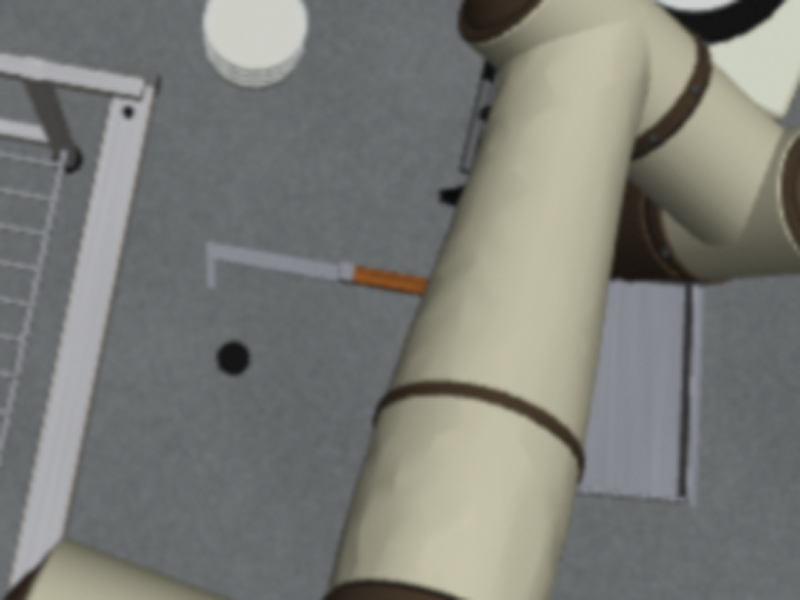

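The scraper lies in front of the rack, from hook (210,245) to handle (425,285), well clear of the cap at (233,358), world (0.496, -0.050). I'll move above the cap with less lean.

Call:
play_rows --commands '[[[-0.012,0.032,0,-0.05,0.012,0,0.3],[-0.025,0.064,-0.01,-0.1,0.025,0,0.3],[-0.037,0.096,-0.03,-0.15,0.037,0,0.3],[-0.05,0.128,-0.055,-0.2,0.05,0,0.3],[-0.062,0.158,-0.078,-0.252,0.062,0,0.3]]]'

```text
time_s: 12.05
tcp_pos: [0.495, -0.0488, 0.0802]
ee_rot: [[-0.196, -0.98, 0.044], [-0.946, 0.201, 0.256], [-0.26, 0.009, -0.966]]
wrist_force: [0.7, 0.9, -1.1]
gripper_width: 0.698
```

Call:
play_rows --commands '[[[0,0,0,0,0,0,0.3],[0,0,0,0,0,0,0.3],[0,0,0,0,0,0,0.3]]]'

```text
time_s: 12.35
tcp_pos: [0.4971, -0.0505, 0.0813]
ee_rot: [[-0.195, -0.98, 0.046], [-0.945, 0.2, 0.258], [-0.262, 0.007, -0.965]]
wrist_force: [0.2, -0.3, 0.3]
gripper_width: 0.698
```

```bash
python3 - <<'E'
from h import *
np.set_printoptions(precision=4,suppress=True)
s=r.sense();print(s['tcp_pos'],rk(s['tcp_pos']),s['ee_rot'],s['wrist_force'],s['gripper_width'])
c=cap('wrist','w7')
im=c['image'].astype(int);m=(im.max(2)<60).astype(np.uint8);
print(proj(c,[.4962,-.0497,.016]))
n,l,st,ce=cv2.connectedComponentsWithStats(m)
for i in range(1,n):
    if st[i,4]>100: print(st[i],ce[i],atz(c,*ce[i],.012))
E
```

```text
[ 0.4971 -0.0505  0.0813] [-0.2581 -0.0538] [[-0.1953 -0.9797  0.0456]
 [-0.9451  0.2004  0.258 ]
 [-0.2619  0.0073 -0.9651]] [ 0.1636 -0.3003  0.2628] 0.6978541895448553
[278.5703 201.7507]
[ 256  176   38   41 1236] [274.2468 196.4474] [ 0.4987 -0.0521  0.012 ]
[ 143  248  149   52 1965] [198.8061 281.0361] [0.5737 0.0121 0.012 ]
[ 336  248   75   52 1767] [358.4312 279.3084] [0.4484 0.0367 0.012 ]
[    0   262   560   158 32972] [230.4992 375.1185] [0.5837 0.1411 0.012 ]
[ 364  262  196   98 7033] [461.099  299.4514] [0.3649 0.0784 0.012 ]
[537 326  23  45 668] [550.9746 344.6662] [0.274  0.1614 0.012 ]
```

The wrist view puts the cap at about (0.498, -0.051), right under the TCP. I'll go down, grip and lift.

Call:
play_rows --commands '[[[0.001,-0.001,-0.03,0,0,0,0.3],[0.001,-0.001,-0.058,0,0,0,0.3],[0.001,-0.001,-0.075,0,0,0,0.3],[0.001,-0.001,-0.075,0,0,0,0.5],[0.001,-0.001,-0.075,0,0,0,1]]]'

```text
time_s: 12.9
tcp_pos: [0.4979, -0.052, 0.006]
ee_rot: [[-0.197, -0.979, 0.045], [-0.945, 0.202, 0.258], [-0.262, 0.008, -0.965]]
wrist_force: [-0.1, 0.0, 0.0]
gripper_width: 0.592
```

Call:
play_rows --commands '[[[0,0,0,0,0,0,1],[0,0,0,0,0,0,1],[0,0,0,0,0,0,1],[0,0,0,0,0,0,1],[0,0,0,0,0,0,1]]]'

```text
time_s: 13.4
tcp_pos: [0.4974, -0.0509, 0.0062]
ee_rot: [[-0.195, -0.98, 0.045], [-0.945, 0.2, 0.258], [-0.262, 0.008, -0.965]]
wrist_force: [-0.6, 0.0, 5.4]
gripper_width: 0.31
```

Call:
play_rows --commands '[[[0,0,0,0,0,0,1],[0,0,0.01,0,0,0,1],[0,0,0.03,0,0,0,1],[0,0,0.05,0,0,0,1],[0,0,0.05,0,0,0,1]]]'

```text
time_s: 13.9
tcp_pos: [0.499, -0.0509, 0.0583]
ee_rot: [[-0.193, -0.98, 0.049], [-0.945, 0.199, 0.258], [-0.262, 0.003, -0.965]]
wrist_force: [0.1, -1.0, -0.6]
gripper_width: 0.307
```

```bash
python3 - <<'E'
from h import *
np.set_printoptions(precision=4,suppress=True)
s=r.sense();print(s['tcp_pos'],s['ee_rot'],s['wrist_force'],s['gripper_width'],s['joints'])
c=load('top0')
q=np.array([atz(c,u,v,.03) for u,v in [(388,223),(445,228),(440,303),(385,299)]]);print('tray c',q.mean(0))
w=cap('wrist','w8')
cv2.imwrite('pics/w8c.png',cv2.resize(w['image'][150:350,130:430,::-1],(750,500)))
E
```

```text
[ 0.499  -0.0509  0.0583] [[-0.1931 -0.9799  0.0494]
 [-0.9455  0.1993  0.2576]
 [-0.2623  0.003  -0.965 ]] [ 0.0901 -1.0302 -0.6345] 0.3072304037997889 [  2.2888  21.8678 -21.3668 -21.0955 -45.2127   0.9372]
tray c [ 0.4663 -0.369   0.03  ]
```

View pics/w8c.png

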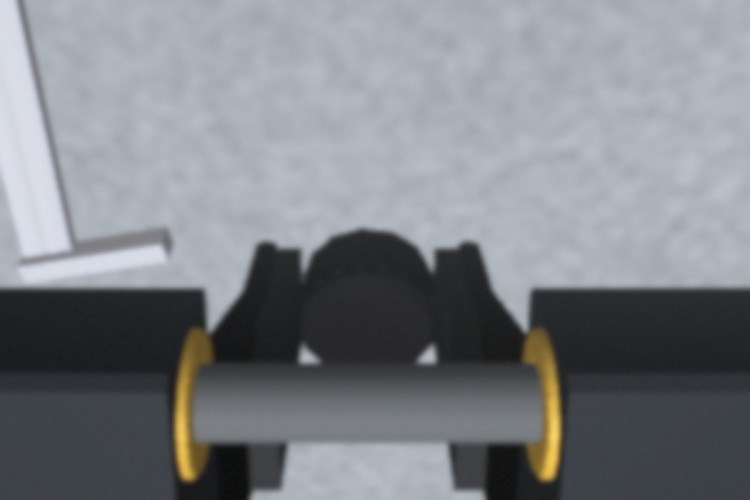

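The cap is held squarely between the pads at (368,300), with opening 0.307 × 87 ≈ 27 mm. I'll carry it low to the tray centre at (0.466, -0.369).

Call:
play_rows --commands '[[[-0.003,-0.032,0.01,0,0,0,1],[-0.007,-0.064,0.01,0,0,0,1],[-0.01,-0.096,0.01,0,0,0,1],[-0.013,-0.128,0.01,0,0,0,1],[-0.016,-0.16,0.01,0,0,0,1]]]'

```text
time_s: 14.45
tcp_pos: [0.4803, -0.2117, 0.0644]
ee_rot: [[-0.196, -0.98, 0.042], [-0.945, 0.2, 0.259], [-0.262, 0.011, -0.965]]
wrist_force: [-0.2, -0.3, -0.8]
gripper_width: 0.307
```

Call:
play_rows --commands '[[[-0.003,-0.032,0,0,0,0,1],[-0.007,-0.07,0,0,0,0,1],[-0.01,-0.11,0,0,0,0,1],[-0.015,-0.145,0,0,0,0,1],[-0.017,-0.158,0,0,0,0,1]]]'

```text
time_s: 14.95
tcp_pos: [0.463, -0.3714, 0.0638]
ee_rot: [[-0.199, -0.979, 0.043], [-0.944, 0.203, 0.259], [-0.262, 0.011, -0.965]]
wrist_force: [-0.1, 1.0, -1.0]
gripper_width: 0.306
```

Call:
play_rows --commands '[[[0,0,0,0,0,0,1],[0,0,-0.01,0,0,0,1],[0,0,-0.02,0,0,0,1],[0,0,-0.03,0,0,0,1],[0,0,-0.03,0,0,0,1]]]'

```text
time_s: 15.45
tcp_pos: [0.4633, -0.367, 0.0334]
ee_rot: [[-0.195, -0.98, 0.04], [-0.945, 0.199, 0.261], [-0.264, 0.013, -0.965]]
wrist_force: [-0.7, -0.3, -0.0]
gripper_width: 0.31
```

```bash
python3 - <<'E'
from h import *
np.set_printoptions(precision=4,suppress=True)
s=r.sense();print(s['tcp_pos'],s['wrist_force'],s['gripper_width'])
w=cap('wrist','w9')
cv2.imwrite('pics/w9.png',w['image'][...,::-1])
E
```

```text
[ 0.4633 -0.367   0.0334] [-0.6883 -0.3039 -0.0339] 0.31006858952126704
```

I've used up the picture limit, so I'll go by numbers: lower to the tray floor, release and retreat.

Call:
play_rows --commands '[[[0,0,-0.008,0,0,0,1],[0,0,-0.016,0,0,0,1],[0,0,-0.022,0,0,0,1],[0,0,-0.023,0,0,0,1],[0,0,-0.023,0,0,0,1]]]'

```text
time_s: 16.0
tcp_pos: [0.464, -0.3689, 0.0122]
ee_rot: [[-0.196, -0.98, 0.043], [-0.945, 0.2, 0.258], [-0.262, 0.01, -0.965]]
wrist_force: [-0.3, -0.1, 0.1]
gripper_width: 0.308
```

Call:
play_rows --commands '[[[0,0,0,0,0,0,0.6],[0,0,0,0,0,0,0.4],[0,0,0,0,0,0,0.4],[0,0,0,0,0,0,0.4],[0,0,0,0,0,0,0.4]]]'

```text
time_s: 16.5
tcp_pos: [0.4642, -0.3689, 0.0127]
ee_rot: [[-0.195, -0.98, 0.044], [-0.945, 0.2, 0.258], [-0.262, 0.009, -0.965]]
wrist_force: [-0.4, 0.0, -0.2]
gripper_width: 0.585
```

Call:
play_rows --commands '[[[0,0,0.02,0,0,0,0.4],[0,0,0.05,0,0,0,0.4],[0,0,0.1,0,0,0,0.4],[0,0,0.15,0,0,0,0.4],[0,0,0.2,0,0,0,0.4]]]'

```text
time_s: 17.0
tcp_pos: [0.4637, -0.3687, 0.2146]
ee_rot: [[-0.195, -0.98, 0.044], [-0.945, 0.2, 0.258], [-0.262, 0.009, -0.965]]
wrist_force: [0.9, -0.6, 0.3]
gripper_width: 0.597
```

Call:
play_rows --commands '[[[0,0,0,0,0,0,0.4],[0,0,0,0,0,0,0.4],[0,0,0,0,0,0,0.4]]]'

```text
time_s: 17.3
tcp_pos: [0.4635, -0.3682, 0.2113]
ee_rot: [[-0.196, -0.98, 0.042], [-0.945, 0.2, 0.26], [-0.263, 0.011, -0.965]]
wrist_force: [-0.9, -0.1, -0.4]
gripper_width: 0.601
```

```bash
python3 - <<'E'
from h import *
np.set_printoptions(precision=4,suppress=True)
s=r.sense();print(s['tcp_pos'],s['wrist_force'],s['gripper_width'],s['time_s'])
for nm in('wrist','scene'):
    c=cap(nm,'e'+nm);im=c['image'].astype(int)
    print(nm,'expect',proj(c,[.464,-.367,.019]))
    n,l,st,ce=cv2.connectedComponentsWithStats((im.max(2)<60).astype(np.uint8))
    for i in range(1,n):
        if st[i,4]>30:
            p=atz(c,*ce[i],.017)
            if np.hypot(*(p[:2]-[.466,-.369]))<.12: print(st[i],p,dep(c,*ce[i]))
c=load('escene');im=c['image'].astype(int)
v,u=np.nonzero((im[...,0]-im[...,2]>45)[180:260,180:330]);P=np.array([[*atz(c,i+180,j+180,.014),dep(c,i+180,j+180)[2]] for i,j in zip(u,v)])
print('handle',P.mean(0),np.ptp(P,0),len(P))
a=load('scene0')
df=np.abs(a['image'].astype(int)-im).sum(2)>90
for n,P in [('bung',[.414,.2147,.036]),('dish',[.7725,-.0766,.064])]:
    x,y=proj(c,P).astype(int);print(n,df[y-14:y+14,x-14:x+14].mean())
x,y=205,310;print('marker',df[y-30:y+30,x-10:x+10].mean())
for n,(x,y) in dict(tall=(368,110),short=(390,220)).items(): print(n,df[y-15:y+15,x-12:x+12].mean())
E
```

```text
[ 0.4635 -0.3682  0.2113] [-0.9439 -0.0576 -0.4468] 0.6009413136351087 17.3
wrist expect [274.9967 135.5064]
scene expect [150.0186 226.4905]
[146 223  10  11  87] [ 0.4681 -0.3665  0.017 ] [ 0.4685 -0.3664  0.0177]
handle [ 0.5608 -0.1948  0.014   0.0211] [0.0317 0.078  0.     1.1317] 199
bung 0.0
dish 0.0
marker 0.0
tall 0.0
short 0.0
```

```bash
python3 - <<'E'
from h import *
c=load('escene');im=c['image'].astype(int)
v,u=np.nonzero((im[...,0]-im[...,2]>45)[180:260,180:330]);print('handle top z median',np.median([dep(c,i+180,j+180)[2] for i,j in zip(u,v)]))
h=np.array([.561,-.190]);d=np.array([.2,.98]);print(rk(h),rk(h+.16*d))
r.finish_job()
E
```

```text
handle top z median 0.017079687264766497
[-0.3811381  -0.14550207] [-0.22112114 -0.14389183]
the job is handed in; nothing more can be done
```

I pulled the cap out from under the shelf with the hooked scraper and laid the scraper down in front of the rack. I then put the cap in the discard tray and handed the job in at about 17 s. No verdict was reported, so this rests on my own checks.

- **Cap:** the scene camera shows it at (0.468, -0.367), within about 3 mm of the tray's centre. Its top is at 18 mm, which fits lying on the tray floor (19 mm expected). Before that it was drawn out to rack x = -0.26 m, well past the required -0.11 m.
- **Scraper:** the handle's top is at 17 mm (18 mm nominal), so it lies flat. Handle centre is at rack x = -0.38 m and hook end at about -0.22 m, both clear of the front edge.
- **Bystanders:** the bung, dishes, marker and both bottles show no image change from the start in the scene view.
- **Forces:** the wrist force at the end of each move never passed about 5.4 N, and that was while gripping the cap. Nothing suggested contact with the rack or lamp.

**What didn't fit:**
- My first estimate of the handle's centre was about 5 mm off. I corrected it from a picture before going under the shelf.
- I had reached the 12-picture limit before the release, so everything after that was checked by measurement only. The wrist camera did not pick out the cap in the tray, so its final position rests on the scene camera alone.

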